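# Nest the cold-chain kit

## Task

Get this vaccine kit ready for transport: put the large vial, the small vial, the carton and the temperature logger each into the foam block whose recess matches its outline, sitting flat on the recess floor and the same way up as they are now. The vials are glass: keep them upright and set them down rather than dropping them. Leave the white jar and the tape roll where they are.

Things in the scene. Friction and masses are not known exactly. Their poses are not given: they have to be found in the camera images.
- vial_large: the large glass vial, standing upright: 46 mm in diameter up to 52 mm, then a narrower neck and metal cap (31 mm in diameter), 74 mm tall in all, paper label, about 90 g; origin at the centre of its underside, z up its axis
- vial_small: the small glass vial, standing upright, same make: 28 mm in diameter up to 40 mm, then a narrower neck and cap (19 mm in diameter), 56 mm tall in all, about 35 g; origin at the centre of its underside, z up its axis
- carton: long slim white folding carton, closed and stiff, 88 (x) x 32 (y) x 32 (z) mm with a blue label on top, about 45 g; origin at the centre of its underside, x along its length, z up
- logger: white temperature logger, a short broad slab 72 (x) x 48 (y) x 28 (z) mm with a dark display and two keys on top, about 100 g; origin at the centre of its underside, x along its length, z up
- nest_large: fixed dark grey foam block 120 x 84 x 20 mm (long side along its x), origin at the centre of its underside, z up; in the middle of its top a recess with a white floor, 8 mm deep (floor 12 mm above the origin), round, 62 mm in diameter: for the large vial
- nest_small: fixed dark grey foam block 120 x 84 x 20 mm (long side along its x), origin at the centre of its underside, z up; in the middle of its top a recess with a white floor, 8 mm deep (floor 12 mm above the origin), round, 44 mm in diameter: for the small vial
- nest_carton: fixed dark grey foam block 120 x 84 x 20 mm (long side along its x), origin at the centre of its underside, z up; in the middle of its top a recess with a white floor, 8 mm deep (floor 12 mm above the origin), long and narrow, 104 (x) x 48 (y) mm: for the carton, either way round
- nest_logger: fixed dark grey foam block 120 x 84 x 20 mm (long side along its x), origin at the centre of its underside, z up; in the middle of its top a recess with a white floor, 8 mm deep (floor 12 mm above the origin), short and broad, 88 (x) x 64 (y) mm: for the logger, either way round
- jar: bystander: white screw-cap jar standing at the left of the work, on the robot side, 64 mm in diameter, 75 mm tall; origin at the centre of its underside
- tape: bystander: roll of packing tape lying flat at the left of the work, 80 mm in diameter, 25 mm tall; origin at the centre of its underside
Not all that is in view belongs to the job. What is shaped like the nest_logger but blue or yellow is not meant.

How it is judged:
By the outcome, as a careful person would: the job done as asked, in the order asked, and still so for the second after the job is handed in, with the robot touching nothing.
It also fails if it takes over 112 s, if anything falls off the work surface, if the arm or the gripper's body presses on something with over 40 N, if the wrist force passes 120 N, or if a joint passes its speed limit or range.

## Robot

A 6-joint arm with a two-finger parallel gripper is mounted at the origin on the work surface. World frame = base frame: x ahead of the robot, y to its left, z up, the work surface at z = 0. Lengths are in m, angles in rad, forces in N, time in s.
With the tool pointing down it reaches from about 0.35 to 0.85 m from the base axis. Payload 8.1 kg.
Tool frame: the origin (TCP) lies at the very end of the fingers, on their centre line; the grasp point (between the pads) lies 19 mm behind it; z points along the fingers, y is the line along which they close (so a half turn about z gives the same grasp; the last joint's range is limited). The gripper opens to 93 mm and grips with 3 to 60 N. Pads are 15 mm wide; open, the fingers measure 128 mm over their backs; the gripper's body (75 mm by 188 mm) begins 65 mm behind the grasp point.
Start: joints at [-1.344, 0.13, 1.488, -0, 1.523, -0.085], TCP at [0.184, -0.571, 0.219] pointing down, gripper open.
Joint ranges: [-2.96, 2.96], [-0.89, 2.26], [0.02, 2.5], [-1.34, 4.48], [0, 2.73], [-2.66, 2.66]. Speed limits (rad/s): [2.39, 2.39, 2.79, 3.14, 3.14, 3.14].

## Interface

Orientations are given as a rotation vector (axis times angle).
In Python, from plant import robot gives the robot as it stands. The module is installed in compiled form; this text tells all that it offers.
- The arm moves only by the tool play_rows, never from a script. Its argument "increments" is text: rows parted by semicolons, each of 5 numbers parted by spaces: the shift along the tool's x, y, z in mm, then the turn about the tool's z in degrees, then the closure, from -1 (fully open) to 1 (shut). In form: dx dy dz yaw claw; .... A call has 1 to 20 rows; each row is the pose to reach, as a shift and turn from the pose commanded when the call began, along the tool's axes at that moment; what a row does not reach only later rows make up. A row lasts 1/10 s, in which the tool goes at most 50 mm and 8.59 degrees, less where a joint would pass 70% of its speed; a pose out of reach is approached as far as the arm can. A call with a gripper value outside its range is refused whole. The fingers move at their own pace and stop on an object; "force" is the grip in N (left out, the last holds). Time passes only in rows, so rows that repeat a pose let the fingers close. It gives the time, the measured TCP pose, the force, the opening and the grip force at its end, in the units of the state.
- robot.read_state(): the state, without advancing time (a new reading comes with each control period).
- robot.read_camera(name): name is "scene" or "side" or "wrist"; returns the picture (400x640x3 uint8, blue, green, red); there is no depth.
- robot.calibration(name): a dict with "vertical_fov" (degrees; the focal length in pixels is half the picture's height over the tangent of half this angle, whatever the lens; pixels are square), "cx", "cy" (the principal point, pixels), "rvec" (rotation vector, rad) and "tvec" (3), from world to camera coordinates, as OpenCV has them. Camera axes: x right, y down, z forward; pixel columns grow to the right and rows downward; lengths in m; the calibration is good to about 2 mm. A picture is of the moment at which its call begins: read the wrist's pose just before it. calibration takes no time and is no camera call; for the wrist camera it gives the pose at the moment of the call.
- robot.close_job(): hands the job in; it is judged then, once.
Trained networks look in the newest picture that a camera, given by its name, has taken for a name from the list of things; names that differ only in an ending like _2 or _b are one class to them, and where a whole thing is asked for, a point or a joint stands for the part that bears it (a point fixed in the world has none). Each returns a list of dicts, best first, with "conf" (0 to 1); they miss things now and then, are a little off and sometimes report something else, mostly with a low value. They report only what shows in the picture. A call takes as long as a camera call. They do not tell look-alikes from the thing itself.
- robot.recognise(camera, query): "centre" ([x, y, z] in m, in world coordinates, good to about 4 mm: the middle of the surface that is visible of it).
- robot.regions_of(camera, query): "pixels" (400x640 bool, what is visible of it).
- robot.landmark_of(camera, query): "centre" ([x, y, z] in m, in world coordinates, good to about 4 mm: a listed point, or the origin of a listed thing).
The state is a dict: "t": time; "q": joint angles; "dq": joint speeds; "joint_torque": joint torques, N m; "tool_pos": TCP position; "orientation": TCP orientation; "force": force on the tool from outside, world axes, zero at the start; "wrist_torque": the same for the moment, N m; "opening": finger opening in m; "gripper_force": force on a finger pad.
Only numpy, scipy, OpenCV 4.12 (cv2) and the standard library are available. Lean on these libraries where they do the work, as an engineer would, in place of code of your own. Each camera call takes 0.05 s, during which the arm holds its last target. There are 200 camera calls.

## Working session

There is one attempt and no reset: what is moved stays moved. The work goes in short steps, Python scripts to look and compute and a tool call to move; the robot and the scene stay as the last step left them, time stands still between calls to the robot, and variables do not carry over. Pictures are saved under pics/ and viewed, at most 14 in all, crops included, and the job is handed in when it is done.

Besides the shell and the picture viewer there is one more tool, called after "Emit:" as name(argument=value, ...) on one line, values as JSON. play_rows: Moves the arm, as the interface text tells. Its arguments: {"type":"object","properties":{"increments":{"type":"string"},"force":{"type":"number"}},"required":["increments"]}

```bash
mkdir -p pics; cat > h.py <<'E'
import numpy as np, cv2
from plant import robot
from scipy.spatial.transform import Rotation as R
def cal(n):
    c=robot.calibration(n); f=200/np.tan(np.radians(c["vertical_fov"])/2)
    return f,c["cx"],c["cy"],R.from_rotvec(c["rvec"]).as_matrix(),np.array(c["tvec"],float)
def proj(n,P,C=None):
    f,cx,cy,M,t=C or cal(n); p=np.atleast_2d(P)@M.T+t
    return np.c_[f*p[:,0]/p[:,2]+cx,f*p[:,1]/p[:,2]+cy]
def onplane(n,uv,z,C=None):
    f,cx,cy,M,t=C or cal(n); uv=np.atleast_2d(uv).astype(float)
    d=np.c_[(uv[:,0]-cx)/f,(uv[:,1]-cy)/f,np.ones(len(uv))]@M; o=-M.T@t
    return o+d*((z-o[2])/d[:,2])[:,None]
E
python3 - <<'E'
from h import *
for n in ["scene","side","wrist"]:
    cv2.imwrite(f"pics/{n}0.png",robot.read_camera(n))
    f,cx,cy,M,t=cal(n); print(n,f,cx,cy,(-M.T@t).round(3),M[2].round(2))
for n in ["scene","side"]:
  for q in ["vial_large","vial_small","carton","logger","nest_large","nest_small","nest_carton","nest_logger","jar","tape"]:
    print(n,q,[(round(d["conf"],2),np.round(d["centre"],3).tolist(),proj(n,d["centre"]).round()[0].tolist()) for d in robot.landmark_of(n,q)][:4])
s=robot.read_state(); print(s["t"],s["tool_pos"],s["orientation"],s["opening"])
E
```

```text
scene 395.476738345889 318.0956690749209 191.5254124356357 [ 1.196 -0.196  1.042] [-0.56  0.15 -0.81]
side 437.2655142513706 320.2704745462822 197.12192694401193 [0.064 1.021 0.741] [ 0.33 -0.78 -0.53]
wrist 325.3537905097736 319.30702675027857 204.99690582014844 [ 0.265 -0.545  0.383] [-0.29 -0.09 -0.95]
scene vial_large [(0.64, [0.624, 0.234, -0.002], [403.0, 214.0]), (0.59, [0.44, 0.02, 0.001], [321.0, 182.0])]
scene vial_small [(0.49, [0.438, 0.221, 0.002], [378.0, 169.0])]
scene carton [(0.73, [0.439, 0.021, 0.004], [321.0, 181.0])]
scene logger [(0.86, [0.537, 0.44, 0.004], [451.0, 178.0])]
scene nest_large [(0.63, [0.501, -0.419, -0.004], [187.0, 228.0]), (0.42, [0.674, -0.022, 0.002], [328.0, 246.0]), (0.34, [0.621, 0.234, -0.0], [403.0, 213.0])]
scene nest_small [(0.61, [0.458, -0.234, 0.002], [245.0, 203.0])]
scene nest_carton [(0.56, [0.677, -0.02, 0.002], [329.0, 247.0])]
scene nest_logger [(0.77, [0.607, -0.231, -0.001], [254.0, 243.0]), (0.73, [0.683, -0.401, 0.005], [198.0, 280.0]), (0.64, [0.303, -0.388, -0.004], [193.0, 177.0]), (0.62, [0.791, -0.266, 0.004], [253.0,
[... 391 characters left out ...]
], [232.0, 304.0])]
side nest_large [(0.84, [0.501, -0.427, -0.008], [362.0, 153.0])]
side nest_small [(0.98, [0.459, -0.232, -0.001], [357.0, 177.0]), (0.74, [0.539, 0.438, 0.002], [232.0, 305.0])]
side nest_carton [(0.63, [0.676, -0.022, 0.0], [272.0, 196.0])]
side nest_logger [(0.8, [0.612, -0.227, -0.002], [315.0, 171.0]), (0.64, [0.304, -0.391, -0.002], [411.0, 164.0]), (0.58, [0.681, -0.405, -0.003], [317.0, 148.0]), (0.55, [0.79, -0.262, -0.001], [275.0, 159.0])]
side jar [(0.96, [0.241, 0.33, 0.003], [371.0, 307.0])]
side tape [(0.64, [0.297, 0.426, -0.0], [332.0, 332.0])]
1.15 [ 0.18407404 -0.57108384  0.21864394] [ 3.10346710e+00  4.87788573e-01 -4.10596108e-05] 0.09268158636340194
```

View pics/scene0.png

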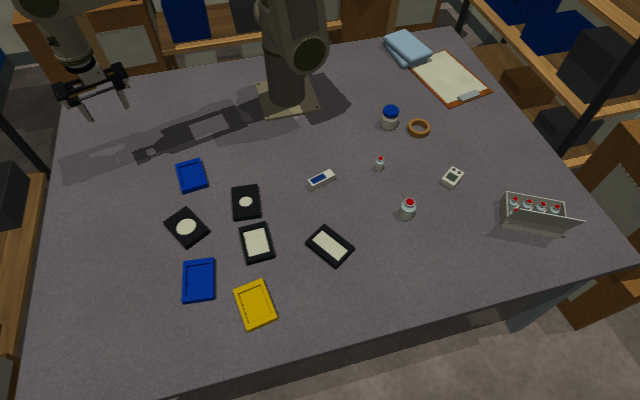

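View pics/side0.png

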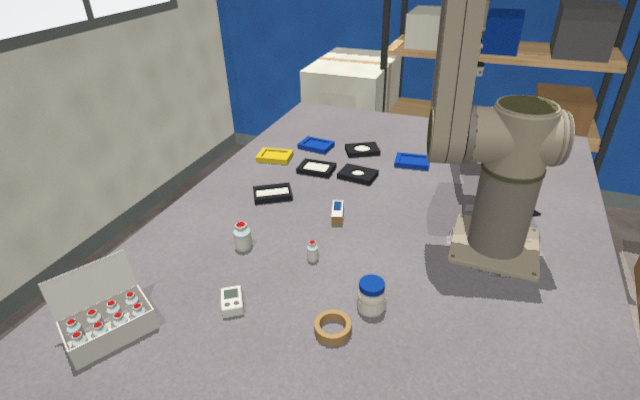

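The scene view shows the dark blocks: large round recess at (187,228), small round at (245,203), broad at (256,243) and long at (329,246). The blue trays at (192,176) and (198,280) and the yellow one at (255,304) are decoys for nest_logger. The objects are the large vial (408,208), small vial (379,164), carton (321,180) and logger (452,178). The vials in the box at (535,210) don't belong to the job. Next I'll fit silhouettes in both views for pose and height, and crop in to confirm.

```bash
cat > fit.py <<'E'
from h import *
from scipy.optimize import minimize
def box(a,b,h): return np.array([[sx*a/2,sy*b/2,z] for sx in(-1,1) for sy in(-1,1) for z in(0,h)])
def cyl(*dz): 
    th=np.linspace(0,2*np.pi,40); return np.vstack([np.c_[d/2*np.cos(th),d/2*np.sin(th),0*th+z] for d,z in dz])
M={"vial_large":([cyl((.046,0),(.046,.05)),cyl((.031,.05),(.031,.074))],0),"vial_small":([cyl((.028,0),(.028,.038)),cyl((.019,.038),(.019,.056))],0),
 "carton":([box(.088,.032,.032)],1),"logger":([box(.072,.048,.028)],1)}
for k in["large","small","carton","logger"]: M["nest_"+k]=([box(.12,.084,.02)],1)
def fit(name,views,p0):
    """views: list of (cal, mask); p=(x,y,z,yaw); maximises mean IoU"""
    parts,hasyaw=M[name]; S=8; prep=[]
    for C,m in views:
        v,u=np.nonzero(m); o=np.array([u.min()-12,v.min()-12]); w,h=u.max()-o[0]+13,v.max()-o[1]+13
        A=np.float32([[S,0,-S*o[0]+S/2-.5],[0,S,-S*o[1]+S/2-.5]])
        prep.append((C,A,cv2.warpAffine(m.astype(np.float32),A,(int(w*S),int(h*S)))>.5))
    def cost(p):
        c,s=np.cos(p[3]),np.sin(p[3]); Rz=np.array([[c,-s,0],[s,c,0],[0,0,1]]); tot=0
        for C,A,m in prep:
            im=np.zeros(m.shape,np.uint8)
            for q in parts:
                uv=proj(None,q@Rz.T+p[:3],C)@A[:,:2].T+A[:,2]
                cv2.fillConvexPoly(im,cv2.convexHull((uv*16).round().astype(np.int32)),1,shift=4)
            im=im>0; tot+=1-(im&m).sum()/(im|m).sum()
        return tot/len(prep)
    best=None
    for yaw in (np.radians([0,30,60,90,120,150]) if hasyaw else [0]):
        x0=np.r_[p0[:3],yaw]; sim=np.vstack([x0]+[x0+d for d in np.diag([.006,.006,.006,.3])])
        r=minimize(cost,x0,method="Nelder-Mead",options=dict(initial_simplex=sim,xatol=2e-4,fatol=1e-4,maxiter=250))
        if best is None or r.fun<best.fun: best=r
    return best.x,1-best.fun
E
cat > a.py <<'E'
from fit import *
P={"vial_large":(.628,.237,0),"vial_small":(.436,.222,0),"carton":(.44,.02,0),"logger":(.538,.437,0),"nest_large":(.501,-.423,0),"nest_small":(.458,-.233,0),"nest_carton":(.676,-.021,0),"nest_logger":(.609,-.229,0)}
for n in["scene","side"]: robot.read_camera(n)
Cs={n:cal(n) for n in["scene","side"]}
for k,p in P.items():
    views=[]
    for n in Cs:
        u=proj(n,np.array(p)+[0,0,.015],Cs[n])[0].round().astype(int); g=[]
        for d in robot.regions_of(n,k):
            m=d["pixels"]; v,uu=np.nonzero(m)
            if len(uu)>20 and np.hypot(uu.mean()-u[0],v.mean()-u[1])<12: g.append(m)
        if g: views.append((Cs[n],g[0]))
    if views:
        x,i=fit(k,views,p); print(k,len(views),x[:3].round(4),np.degrees(x[3]).round(1),i.round(2))
a=cv2.imread("pics/scene0.png"); cv2.imwrite("pics/crop1.png",np.hstack([cv2.resize(a[150:330,160:360],None,fx=2.4,fy=2.4,interpolation=3),cv2.resize(a[150:330,340:470],None,fx=2.4,fy=2.4,interpolation=3)]))
E
python3 a.py
```

```text
vial_large 2 [ 0.6284  0.2411 -0.0029] 14.1 0.86
vial_small 2 [ 0.4312  0.2238 -0.0008] 9.7 0.85
carton 2 [ 0.4379  0.0197 -0.0037] 106.7 0.89
logger 1 [ 0.5339  0.4474 -0.016 ] 129.1 0.84
nest_large 2 [ 5.009e-01 -4.212e-01 -4.000e-04] 210.8 0.95
nest_small 2 [ 4.579e-01 -2.317e-01 -4.000e-04] 175.3 0.94
nest_carton 2 [ 6.752e-01 -1.950e-02 -3.000e-04] 33.2 0.95
nest_logger 2 [ 0.6093 -0.2238 -0.0021] 182.1 0.91
```

View pics/crop1.png

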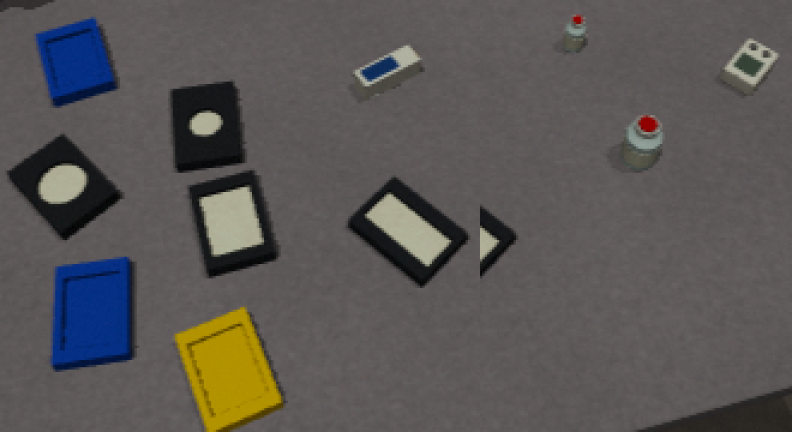

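The enlarged crop confirms four dark blocks with distinct recesses, and the logger block is the dark one with the broad recess. The fitted heights are all close to z≈0, as they should be. I'll start with the large vial.

```bash
cat >> h.py <<'E'
def go(x,y,z,ang=None):
    "shift (mm, tool axes) and turn (deg) from the present pose to TCP x,y,z, with tool x at world angle ang"
    s=robot.read_state(); T=R.from_rotvec(s["orientation"]).as_matrix(); p=np.array(s["tool_pos"])
    a0=np.degrees(np.arctan2(T[1,0],T[0,0])); d=T.T@(np.array([x,y,z])-p)*1e3
    turn=0 if ang is None else -((ang-a0+180)%360-180)
    print("t",round(s["t"],2),"tcp",p.round(4),"ang",a0.round(1),"q",np.round(s["q"],2),"| go",d.round(1),"turn",round(turn,1),"rows",round(np.linalg.norm(d)/50,1))
E
python3 -c "
from h import *
go(.6285,.240,.16,90)"
```

```text
t 2.05 tcp [ 0.1841 -0.5711  0.2186] ang 17.9 q [-1.34  0.13  1.49 -0.    1.52 -0.09] | go [ 671.8 -635.7   58.6] turn -72.1 rows 18.5
```

Emit:
play_rows(increments="672 -636 59 -72 -1;672 -636 59 -72 -1;672 -636 59 -72 -1;672 -636 59 -72 -1;672 -636 59 -72 -1;672 -636 59 -72 -1;672 -636 59 -72 -1;672 -636 59 -72 -1;672 -636 59 -72 -1;672 -636 59 -72 -1;672 -636 59 -72 -1;672 -636 59 -72 -1;672 -636 59 -72 -1;672 -636 59 -72 -1;672 -636 59 -72 -1;672 -636 59 -72 -1;672 -636 59 -72 -1;672 -636 59 -72 -1;672 -636 59 -72 -1;672 -636 59 -72 -1")

```text
t: 4.05
tool_pos: [0.6288, 0.2439, 0.1583]
orientation: [-2.22, -2.222, 0.0]
force: [-0.9, -0.9, -1.0]
opening: 0.0927
gripper_force: 0.0
```

Emit:
play_rows(increments="0 0 0 0 -1;0 0 0 0 -1;0 0 0 0 -1")

```text
t: 4.35
tool_pos: [0.6285, 0.2392, 0.1601]
orientation: [2.225, 2.217, 0.0]
force: [-0.1, -0.5, -0.3]
opening: 0.0929
gripper_force: 0.0
```

```bash
cat > w.py <<'E'
from fit import *
import sys
def look(name,p0,save=None,wristonly=True):
    C=cal("wrist"); im=robot.read_camera("wrist")
    if save: cv2.imwrite(save,im)
    u=proj(None,np.array(p0)+[0,0,.015],C)[0]; g=[]
    for d in robot.regions_of("wrist",name):
        v,uu=np.nonzero(d["pixels"])
        if len(uu)>50: print(name,"conf",round(d["conf"],2),"px",len(uu),uu.mean().round(),v.mean().round(),"expected",u.round()); g.append(d["pixels"])
    g=[m for m in g if np.hypot(np.nonzero(m)[1].mean()-u[0],np.nonzero(m)[0].mean()-u[1])<70]
    if g:
        x,i=fit(name,[(C,g[0])],p0); print(name,x[:3].round(4),"yaw",np.degrees(x[3]).round(1),"iou",i.round(3)); return x
E
python3 - <<'E'
from w import *
look("vial_large",(.6285,.240,0),"pics/w1.png")
go(.6285,.240,.016,90)
E
```

```text
vial_large conf 0.65 px 2410 318.0 197.0 expected [318. 191.]
vial_large conf 0.29 px 250 185.0 389.0 expected [318. 191.]
vial_large [ 0.6287  0.2376 -0.0068] yaw 31.8 iou 0.976
t 4.45 tcp [0.6286 0.2394 0.1602] ang 89.8 q [ 0.29  0.35  1.33 -0.    1.45  0.29] | go [  0.6  -0.2 144.2] turn -0.2 rows 2.9
```

View pics/w1.png

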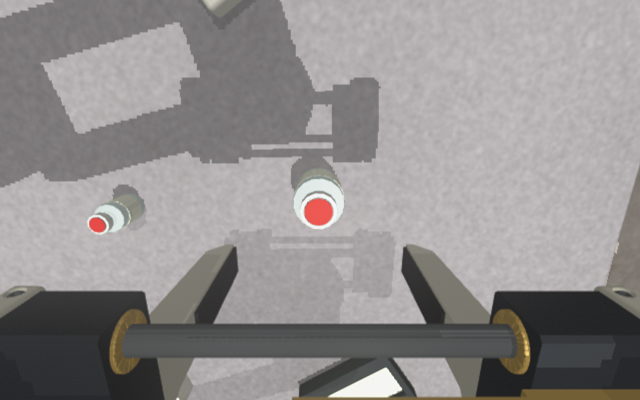

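The large vial is centred between the fingers at (318,200), and its position agrees with the first fit. The arm can go down and grip.

Emit:
play_rows(increments="0 -1 50 0 -1;0 -1 95 0 -1;0 -1 125 0 -1;0 -1 140 0 -1;0 -1 144 0 -1;0 -1 144 0 -1;0 -1 144 0 -1;0 -1 144 0 1;0 -1 144 0 1;0 -1 144 0 1;0 -1 144 0 1;0 -1 144 0 1;0 -1 144 0 1;0 -1 144 0 1;0 -1 144 0 1;0 -1 144 0 1;0 -1 144 0 1;0 -1 144 0 1", force=15)

```text
t: 6.25
tool_pos: [0.6275, 0.2404, 0.0156]
orientation: [-2.224, -2.219, 0.0]
force: [-0.7, 0.6, 0.0]
opening: 0.0457
gripper_force: 15.0
```

Emit:
play_rows(increments="0 0 -40 0 1;0 0 -80 0 1;0 0 -110 0 1;0 0 -110 0 1;-40 -8 -110 0 1;-80 -15 -110 0 1;-125 -24 -110 0 1;-170 -32 -110 0 1;-215 -41 -110 0 1;-260 -50 -110 0 1;-305 -58 -110 0 1;-350 -67 -110 0 1;-395 -75 -110 0 1;-440 -84 -110 0 1;-485 -92 -110 0 1;-530 -101 -110 0 1;-575 -110 -110 0 1;-615 -117 -110 0 1;-645 -123 -110 0 1;-662 -126 -110 0 1")

```text
t: 8.25
tool_pos: [0.4984, -0.4233, 0.1241]
orientation: [-2.225, -2.215, 0.001]
force: [-0.8, 0.3, -0.1]
opening: 0.046
gripper_force: 15.0
```

Emit:
play_rows(increments="0 0 0 0 1;0 0 0 0 1;0 0 0 0 1")

```text
t: 8.55
tool_pos: [0.5005, -0.4196, 0.1251]
orientation: [-2.222, -2.22, -0.001]
force: [-0.3, 0.9, -0.5]
opening: 0.0454
gripper_force: 15.0
```

```bash
cat > rec.py <<'E'
from w import *
def recess(p0,save):
    "centre and yaw of the white recess floor in the wrist picture, on z=.012, nearest to p0"
    C=cal("wrist"); im=robot.read_camera("wrist"); cv2.imwrite(save,im)
    hsv=cv2.cvtColor(im,cv2.COLOR_BGR2HSV); m=((hsv[...,2]>150)).astype(np.uint8)
    u=proj(None,p0,C)[0]; cs=cv2.findContours(m,cv2.RETR_EXTERNAL,cv2.CHAIN_APPROX_NONE)[0]
    for c in cs:
        if cv2.contourArea(c)<300: continue
        g=onplane(None,c[:,0],.012,C)[:,:2]; (ctr,sz,a)=cv2.minAreaRect((g*1e3).astype(np.float32))
        if np.hypot(*(np.array(ctr)/1e3-p0[:2]))<.06: print("recess",np.round(ctr,1),np.round(sz,1),round(a,1),"exp px",u.round())
E
python3 - <<'E'
from rec import *
recess((.501,-.4212,.012),"pics/w2.png")
look("nest_large",(.501,-.4212,0))
go(.501,-.4212,.0285,90)
E
```

```text
nest_large conf 0.97 px 10296 325.0 191.0 expected [318. 204.]
nest_large [ 0.5035 -0.4215 -0.0022] yaw 29.6 iou 0.804
t 8.7 tcp [ 0.5006 -0.42    0.1257] ang 90.0 q [-0.78  0.33  1.43  0.    1.38 -0.78] | go [-1.2  0.4 97.2] turn -0.0 rows 1.9
```

View pics/w2.png

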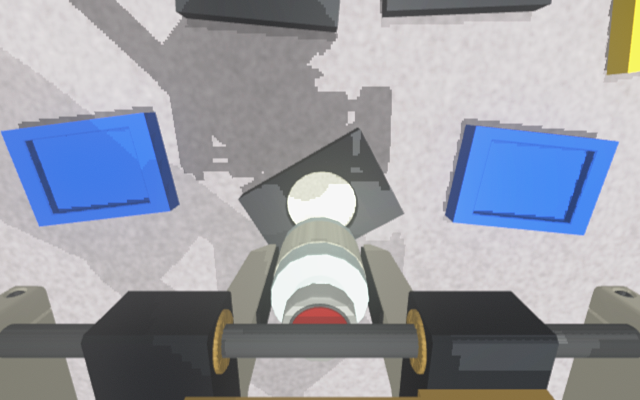

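The held vial lines up with the round white recess at (322,205). The recess centre is about 2–3 mm further along +x, so I'll correct for that and set the vial down slowly.

Emit:
play_rows(increments="-1 2 30 0 1;-1 2 60 0 1;-1 2 80 0 1;-1 2 88 0 1;-1 2 92 0 1;-1 2 94 0 1;-1 2 96 0 1;-1 2 97 0 1;-1 2 97 0 1;-1 2 97 0 1;-1 2 97 0 1")

```text
t: 9.8
tool_pos: [0.5021, -0.4224, 0.029]
orientation: [2.224, 2.218, 0.0]
force: [-0.5, -0.7, -1.6]
opening: 0.0456
gripper_force: 15.0
```

Emit:
play_rows(increments="0 0 1 0 1;0 0 1.5 0 1;0 0 2 0 1;0 0 2 0 1")

```text
t: 10.2
tool_pos: [0.5021, -0.4224, 0.0275]
orientation: [2.224, 2.219, -0.0]
force: [-1.6, 1.5, 6.1]
opening: 0.0461
gripper_force: 15.0
```

Emit:
play_rows(increments="0 0 -0.5 0 -0.6;0 0 -0.5 0 -1;0 0 -0.5 0 -1;0 0 -0.5 0 -1;0 0 -0.5 0 -1;0 0 -0.5 0 -1;0 0 -30 0 -1;0 0 -70 0 -1;0 0 -110 0 -1;0 0 -120 0 -1;0 0 -120 0 -1")

```text
t: 11.3
tool_pos: [0.5033, -0.4236, 0.1498]
orientation: [2.22, 2.215, 0.0]
force: [-0.3, 0.3, -1.2]
opening: 0.0931
gripper_force: 0.0
```

Emit:
play_rows(increments="45 -5 0 0 -1;90 -10 0 0 -1;140 -15 0 0 -1;190 -20 0 0 -1;240 -26 0 0 -1;290 -31 0 0 -1;340 -37 0 0 -1;390 -42 0 0 -1;440 -48 0 0 -1;490 -53 0 0 -1;540 -58 0 0 -1;585 -63 0 0 -1;620 -67 0 0 -1;645 -70 0 0 -1;645 -70 0 0 -1;645 -70 0 0 -1;645 -70 0 0 -1")

```text
t: 13.0
tool_pos: [0.4331, 0.2218, 0.1454]
orientation: [-2.224, -2.218, 0.003]
force: [0.6, -0.0, -0.3]
opening: 0.0929
gripper_force: 0.0
```

```bash
python3 - <<'E'
from w import *
look("vial_small",(.4315,.2235,0),"pics/w3.png")
go(.4315,.2235,.014,90)
E
```

```text
vial_small conf 0.72 px 1045 318.0 199.0 expected [317. 194.]
vial_small [ 0.4326  0.2204 -0.0041] yaw 23.3 iou 0.952
t 13.1 tcp [0.4336 0.2217 0.1461] ang 89.8 q [ 0.37 -0.13  1.88 -0.    1.39  0.37] | go [  1.8  -2.  132.1] turn -0.2 rows 2.6
```

View pics/w3.png

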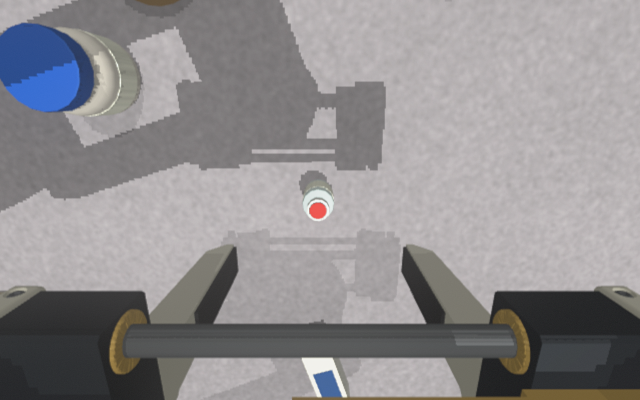

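The small vial sits centred at (318,203) and the jar is well clear on the left. The arm goes down and grips gently.

Emit:
play_rows(increments="0 -1 45 0 -1;0 -1 85 0 -1;0 -1 115 0 -1;0 -1 128 0 -1;0 -1 132 0 -1;0 -1 132 0 -1;0 -1 132 0 -1;0 -1 132 0 1;0 -1 132 0 1;0 -1 132 0 1;0 -1 132 0 1;0 -1 132 0 1;0 -1 132 0 1;0 -1 132 0 1;0 -1 132 0 1;0 -1 132 0 1;0 -1 132 0 1;0 -1 132 0 1;0 -1 132 0 1", force=10)

```text
t: 15.0
tool_pos: [0.4325, 0.2229, 0.0146]
orientation: [-2.224, -2.219, 0.0]
force: [0.5, 0.3, -0.1]
opening: 0.0278
gripper_force: 10.0
```

```bash
python3 -c "
from h import *
go(.458,-.2317,.125,90)"
```

```text
t 15.0 tcp [0.4325 0.2229 0.0146] ang 89.9 q [0.37 0.03 1.99 0.   1.12 0.37] | go [-454.5   26.6 -110.4] turn -0.1 rows 9.4
```

Emit:
play_rows(increments="0 0 -40 0 1;0 0 -80 0 1;0 0 -110 0 1;0 0 -110 0 1;-40 3 -110 0 1;-85 6 -110 0 1;-130 9 -110 0 1;-175 12 -110 0 1;-220 14 -110 0 1;-265 16 -110 0 1;-310 19 -110 0 1;-355 21 -110 0 1;-400 24 -110 0 1;-435 26 -110 0 1;-454 27 -110 0 1;-454 27 -110 0 1;-454 27 -110 0 1;-454 27 -110 0 1;-454 27 -110 0 1")

```text
t: 16.9
tool_pos: [0.4585, -0.23, 0.1244]
orientation: [-2.222, -2.22, -0.0]
force: [0.2, -0.6, -0.7]
opening: 0.0278
gripper_force: 10.0
```

```bash
python3 - <<'E'
from rec import *
recess((.458,-.2317,.012),"pics/w4.png")
look("nest_small",(.458,-.2317,0))
go(.458,-.2317,.0266,90)
E
```

```text
recess [ 459.3 -234.4] [41.4 42.9] 88.7 exp px [318. 204.]
nest_small conf 0.94 px 11824 318.0 199.0 expected [317. 204.]
nest_small [ 0.4592 -0.2341 -0.0037] yaw 175.3 iou 0.904
t 17.05 tcp [ 0.4586 -0.2304  0.1247] ang 89.9 q [-0.57 -0.04  1.84  0.    1.34 -0.56] | go [-1.3 -0.6 98.1] turn -0.1 rows 2.0
```

View pics/w4.png

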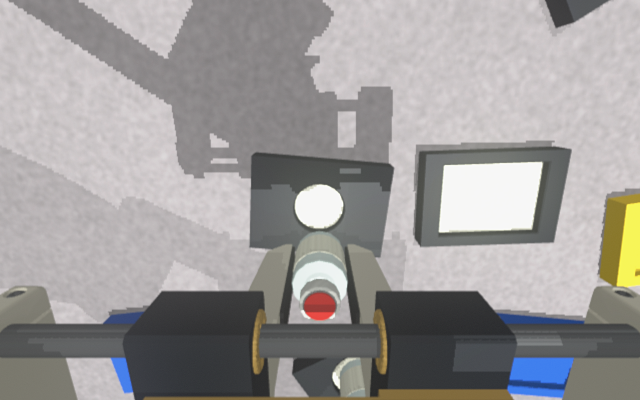

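The small recess is at (319,206), about (.459,-.233), directly ahead of the held vial. Lowering now.

Emit:
play_rows(increments="-3 0 30 0 1;-3 0 60 0 1;-3 0 80 0 1;-3 0 90 0 1;-3 0 94 0 1;-3 0 96 0 1;-3 0 97 0 1;-3 0 98 0 1;-3 0 99 0 1;-3 0 99 0 1;-3 0 99 0 1")

```text
t: 18.15
tool_pos: [0.4591, -0.2346, 0.0265]
orientation: [2.223, 2.218, 0.001]
force: [0.4, 1.0, 6.1]
opening: 0.0277
gripper_force: 10.0
```

Emit:
play_rows(increments="0 0 -0.5 0 -0.4;0 0 -0.5 0 -1;0 0 -0.5 0 -1;0 0 -0.5 0 -1;0 0 -0.5 0 -1;0 0 -0.5 0 -1;0 0 -0.5 0 -1;0 0 -30 0 -1;0 0 -70 0 -1;0 0 -110 0 -1;0 0 -125 0 -1;45 -4 -125 -6 -1;90 -8 -125 -13 -1;135 -11 -125 -17 -1;180 -15 -125 -17 -1;225 -19 -125 -17 -1;254 -21 -125 -17 -1;254 -21 -125 -17 -1;254 -21 -125 -17 -1;254 -21 -125 -17 -1")

```text
t: 20.15
tool_pos: [0.438, 0.0191, 0.1503]
orientation: [-1.872, -2.523, 0.001]
force: [-0.3, 0.2, 1.2]
opening: 0.0931
gripper_force: 0.0
```

```bash
python3 - <<'E'
from w import *
look("carton",(.438,.0197,0),"pics/w5.png")
go(.438,.0197,.011,106.7)
E
```

```text
carton conf 0.9 px 3477 320.0 195.0 expected [318. 194.]
carton [4.396e-01 1.900e-02 1.000e-04] yaw 107.9 iou 0.975
t 20.25 tcp [0.4381 0.0188 0.1504] ang 106.8 q [-0.07 -0.28  2.   -0.    1.42 -0.37] | go [  0.9   0.2 139.4] turn 0.1 rows 2.8
```

View pics/w5.png

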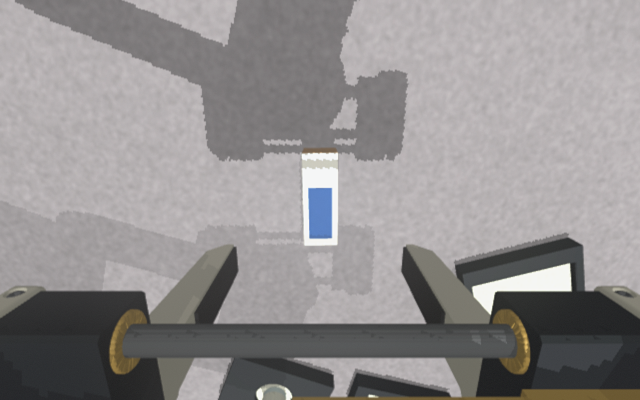

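The carton at (320,195) is aligned with the tool, its long side along tool x. Gripping.

Emit:
play_rows(increments="0 1 45 -1 -1;0 1 90 -1 -1;0 1 122 -1 -1;0 1 135 -1 -1;0 1 139 -1 -1;0 1 139 -1 -1;0 1 139 -1 -1;0 1 139 -1 1;0 1 139 -1 1;0 1 139 -1 1;0 1 139 -1 1;0 1 139 -1 1;0 1 139 -1 1;0 1 139 -1 1;0 1 139 -1 1;0 1 139 -1 1;0 1 139 -1 1;0 1 139 -1 1;0 1 139 -1 1", force=12)

```text
t: 22.15
tool_pos: [0.439, 0.0202, 0.0116]
orientation: [-1.849, -2.539, 0.0]
force: [0.1, -0.4, 0.0]
opening: 0.0322
gripper_force: 12.0
```

```bash
python3 -c "
from h import *
go(.6752,-.0195,.121,33.2)"
```

```text
t 22.15 tcp [0.439  0.0202 0.0116] ang 107.9 q [-0.07 -0.09  2.12 -0.    1.12 -0.38] | go [-110.2  212.7 -109.4] turn 74.7 rows 5.3
```

```bash
python3 -c "
from h import *
go(.591,-.0745,.121,33.2)"
```

```text
t 22.15 tcp [0.439  0.0202 0.0116] ang 107.9 q [-0.07 -0.09  2.12 -0.    1.12 -0.38] | go [-136.7  115.6 -109.4] turn 74.7 rows 4.2
```

Emit:
play_rows(increments="0 0 -40 0 1;0 0 -80 0 1;0 0 -109 0 1;-34 29 -109 8 1;-68 58 -109 16 1;-102 87 -109 24 1;-137 116 -109 32 1;-137 116 -109 40 1;-137 116 -109 48 1;-137 116 -109 56 1;-137 116 -109 64 1;-137 116 -109 71 1;-137 116 -109 75 1;-137 116 -109 75 1;-137 116 -109 75 1;-137 116 -109 75 1")

```text
t: 23.75
tool_pos: [0.5914, -0.0746, 0.1205]
orientation: [-3.012, -0.891, 0.0]
force: [-0.1, 0.3, -0.9]
opening: 0.0319
gripper_force: 12.0
```

```bash
python3 - <<'E'
from rec import *
recess((.6752,-.0195,.012),"pics/w6.png")
look("nest_carton",(.6752,-.0195,0))
go(.6752,-.0195,.0236,33.2)
E
```

```text
recess [675.6 -21.2] [103.2  47.3] 32.7 exp px [318.  82.]
nest_carton conf 0.77 px 17676 320.0 78.0 expected [318.  82.]
nest_carton [ 0.6727 -0.0235 -0.0028] yaw 33.0 iou 0.961
t 23.9 tcp [ 0.5914 -0.0746  0.1206] ang 32.9 q [-0.21  0.19  1.61  0.    1.35  0.78] | go [100.3  -0.8  97. ] turn -0.3 rows 2.8
```

View pics/w6.png

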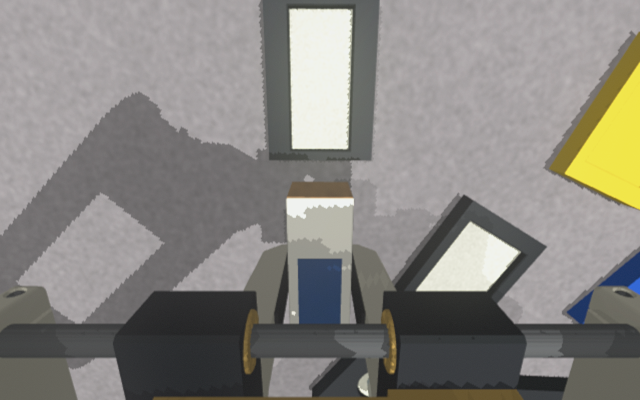

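The narrow recess (320,80) lines up with the held carton, with its centre near (.675,-.021) and yaw 33°. Placing it.

Emit:
play_rows(increments="40 0 0 0 1;80 0 0 0 1;101 0 0 0 1;101 0 0 0 1;101 0 30 0 1;101 0 60 0 1;101 0 80 0 1;101 0 90 0 1;101 0 94 0 1;101 0 96 0 1;101 0 97 0 1;101 0 98 0 1;101 0 98 0 1;101 0 98 0 1")

```text
t: 25.3
tool_pos: [0.677, -0.0199, 0.0237]
orientation: [3.013, 0.889, 0.002]
force: [1.0, 0.1, 1.5]
opening: 0.032
gripper_force: 12.0
```

Emit:
play_rows(increments="0 0 0 0 -0.4;0 0 0 0 -0.6;0 0 0 0 -0.6;0 0 0 0 -0.6;0 0 0 0 -0.6;0 0 -30 0 -0.8;0 0 -70 0 -1;0 0 -110 0 -1;0 0 -130 0 -1;0 0 -130 0 -1")

```text
t: 26.3
tool_pos: [0.6791, -0.0201, 0.158]
orientation: [3.01, 0.888, 0.012]
force: [0.5, 0.5, -1.1]
opening: 0.093
gripper_force: 0.0
```

```bash
python3 -c "
from h import *
go(.536,.440,.155,128)"
```

```text
t 26.3 tcp [ 0.6791 -0.0201  0.158 ] ang 32.9 q [-0.11  0.37  1.32  0.    1.44  0.89] | go [ 129.5 -464.1    1.5] turn -95.1 rows 9.6
```

Emit:
play_rows(increments="12 -44 0 -8 -1;24 -88 0 -16 -1;37 -132 0 -24 -1;50 -176 0 -32 -1;62 -220 0 -40 -1;74 -264 0 -48 -1;87 -308 0 -56 -1;100 -352 0 -64 -1;112 -396 0 -72 -1;122 -436 0 -80 -1;130 -464 0 -88 -1;130 -464 0 -95 -1;130 -464 0 -95 -1;130 -464 0 -95 -1;130 -464 0 -95 -1")

```text
t: 27.8
tool_pos: [0.5338, 0.4395, 0.1518]
orientation: [-1.386, -2.819, 0.002]
force: [-0.3, -0.4, -0.0]
opening: 0.0928
gripper_force: 0.0
```

```bash
python3 - <<'E'
from w import *
x=look("logger",(.536,.440,0),"pics/w7.png")
go(x[0],x[1],.011,np.degrees(x[3]))
E
```

```text
logger conf 0.85 px 3821 323.0 198.0 expected [321. 195.]
logger [ 0.5417  0.4354 -0.0109] yaw -55.4 iou 0.974
t 27.9 tcp [0.5341 0.4396 0.1524] ang 127.7 q [ 0.61  0.41  1.28 -0.    1.45 -0.04] | go [ -7.9   3.5 141.4] turn -176.9 rows 2.8
```

View pics/w7.png

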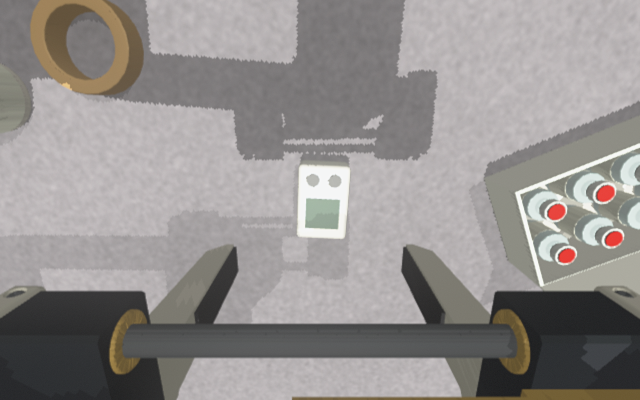

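The logger is at (323,200), with its keys at the far end and yaw near 125°. The open box at the right starts around px 485, about 14 cm away, so it stays clear of the gripper body. I'll use the top face at z=28 mm to settle the height/position ambiguity.

```bash
python3 - <<'E'
from h import *
im=cv2.imread("pics/w7.png"); m=(im.min(2)>205).astype(np.uint8); m=cv2.morphologyEx(m,cv2.MORPH_CLOSE,np.ones((3,3)))
m[:140]=0;m[260:]=0;m[:,:270]=0;m[:,380:]=0
c=max(cv2.findContours(m,cv2.RETR_EXTERNAL,cv2.CHAIN_APPROX_NONE)[0],key=cv2.contourArea)
g=onplane("wrist",c[:,0],.028)[:,:2]; r=cv2.minAreaRect((g*1e3).astype(np.float32)); print(r,cv2.boundingRect(c))
go(r[0][0]/1e3,r[0][1]/1e3,.011,124.6)
E
```

```text
((540.3974609375, 437.74822998046875), (46.1090202331543, 69.95606994628906), 34.81758499145508) (297, 165, 53, 74)
t 27.9 tcp [0.5341 0.4396 0.1524] ang 127.7 q [ 0.61  0.41  1.28 -0.    1.45 -0.04] | go [ -5.3   3.9 141.4] turn 3.1 rows 2.8
```

Emit:
play_rows(increments="-5 4 45 3 -1;-5 4 90 3 -1;-5 4 122 3 -1;-5 4 136 3 -1;-5 4 141 3 -1;-5 4 141 3 -1;-5 4 141 3 -1;-5 4 141 3 1;-5 4 141 3 1;-5 4 141 3 1;-5 4 141 3 1;-5 4 141 3 1;-5 4 141 3 1;-5 4 141 3 1;-5 4 141 3 1;-5 4 141 3 1;-5 4 141 3 1", force=18)

```text
t: 29.6
tool_pos: [0.5398, 0.4389, 0.0115]
orientation: [-1.454, -2.785, 0.0]
force: [-0.7, -0.4, -0.0]
opening: 0.0479
gripper_force: 18.0
```

```bash
python3 -c "
from h import *
go(.50,-.2235,.121,0);go(.609,-.13,.121,-90);go(.609,-.3335,.121,90)"
```

```text
t 29.6 tcp [0.5398 0.4389 0.0115] ang 124.9 q [ 0.61  0.55  1.36 -0.    1.23  0.  ] | go [-520.7 -411.3 -109.4] turn 124.9 rows 13.5
t 29.6 tcp [0.5398 0.4389 0.0115] ang 124.9 q [ 0.61  0.55  1.36 -0.    1.23  0.  ] | go [-506.3 -268.4 -109.4] turn -145.1 rows 11.7
t 29.6 tcp [0.5398 0.4389 0.0115] ang 124.9 q [ 0.61  0.55  1.36 -0.    1.23  0.  ] | go [-673.3 -384.8 -109.4] turn 34.9 rows 15.7
```

Emit:
play_rows(increments="0 0 -40 0 1;0 0 -80 0 1;0 0 -109 0 1;0 0 -109 0 1;-35 -27 -109 8 1;-70 -54 -109 16 1;-105 -81 -109 24 1;-140 -108 -109 32 1;-175 -135 -109 40 1;-210 -162 -109 48 1;-245 -189 -109 56 1;-280 -216 -109 64 1;-315 -243 -109 72 1;-350 -270 -109 80 1;-385 -297 -109 88 1;-420 -323 -109 96 1;-455 -350 -109 104 1;-490 -377 -109 112 1;-515 -396 -109 120 1;-529 -407 -109 123 1")

```text
t: 31.6
tool_pos: [0.5074, -0.23, 0.1197]
orientation: [-3.141, -0.041, 0.002]
force: [0.0, 0.6, -0.5]
opening: 0.048
gripper_force: 18.0
```

Emit:
play_rows(increments="0 0 0 0 1;0 0 0 0 1;0 0 0 0 1;0 0 0 0 1")

```text
t: 32.0
tool_pos: [0.5086, -0.2263, 0.1205]
orientation: [-3.141, -0.056, 0.0]
force: [-0.2, -0.2, -1.3]
opening: 0.0478
gripper_force: 18.0
```

```bash
python3 - <<'E'
from rec import *
recess((.609,-.225,.012),"pics/w8.png")
x=look("nest_logger",(.609,-.225,0))
go(.609,-.225,.0236,2)
E
```

```text
recess [ 609.3 -226.4] [86.9 63.1] 2.1 exp px [322.  82.]
nest_logger conf 0.94 px 17545 324.0 77.0 expected [322.  82.]
nest_logger [ 0.605  -0.2268 -0.0032] yaw 182.0 iou 0.959
t 32.15 tcp [ 0.5086 -0.2269  0.1207] ang 2.0 q [-0.51  0.08  1.72  0.    1.34  1.02] | go [100.4   1.5  97.1] turn -0.0 rows 2.8
```

View pics/w8.png

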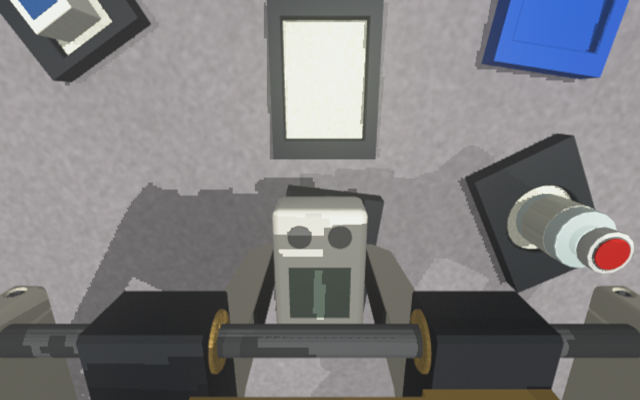

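The broad recess at (325,80) has yaw 2° and measures 87x63, which matches. The carton sits in its nest and the large vial stands inside its recess. Placing the logger.

Emit:
play_rows(increments="40 1 0 0 1;80 2 0 0 1;101 2.5 0 0 1;101 2.5 0 0 1;101 2.5 30 0 1;101 2.5 60 0 1;101 2.5 80 0 1;101 2.5 90 0 1;101 2.5 94 0 1;101 2.5 96 0 1;101 2.5 97 0 1;101 2.5 97.5 0 1;101 2.5 98 0 1;101 2.5 98 0 1")

```text
t: 33.55
tool_pos: [0.61, -0.2273, 0.0235]
orientation: [3.141, 0.051, 0.002]
force: [-0.8, -0.4, 0.9]
opening: 0.0478
gripper_force: 18.0
```

Emit:
play_rows(increments="0 0 0 0 -0.2;0 0 0 0 -0.4;0 0 0 0 -0.6;0 0 0 0 -0.6;0 0 0 0 -0.6;0 0 -30 0 -0.8;0 0 -70 0 -1;0 0 -110 0 -1;0 0 -150 0 -1;0 0 -190 0 -1;-30 -40 -200 0 -1;-60 -80 -200 0 -1;-90 -130 -200 0 -1;-90 -180 -200 0 -1;-90 -230 -200 0 -1;-90 -280 -200 0 -1;-90 -330 -200 0 -1;-90 -380 -200 0 -1;-90 -380 -200 0 -1;-90 -380 -200 0 -1")

```text
t: 35.55
tool_pos: [0.5067, 0.1514, 0.2226]
orientation: [3.141, 0.057, -0.0]
force: [-0.4, 0.1, -0.4]
opening: 0.0927
gripper_force: 0.0
```

```bash
python3 - <<'E'
from fit import *
I={n:robot.read_camera(n) for n in["scene","side"]}; Cs={n:cal(n) for n in I}
P={"vial_large":(.502,-.422,.012),"vial_small":(.459,-.234,.012),"carton":(.676,-.02,.012),"logger":(.609,-.227,.012)}
for k,p in P.items():
    V=[]
    for n in Cs:
        u=proj(n,np.array(p)+[0,0,.015],Cs[n])[0]
        g=[d["pixels"] for d in robot.regions_of(n,k) if d["pixels"].sum()>20 and np.hypot(*(np.argwhere(d["pixels"]).mean(0)[::-1]-u))<15]
        if g: V.append((Cs[n],g[0]))
    if V: x,i=fit(k,V,p); print(k,len(V),x[:3].round(4),np.degrees(x[3]).round(1),i.round(2))
a=cv2.resize(I["scene"][150:320,160:360],None,fx=2.1,fy=2.1,interpolation=3); b=cv2.resize(I["side"][110:220,240:420],(377,230),interpolation=3)
c=np.zeros((357,377,3),np.uint8); c[:230]=b; cv2.imwrite("pics/end.png",np.hstack([a[:357],c])); print(robot.read_state()["t"],robot.read_state()["tool_pos"])
E
```

```text
vial_large 2 [ 0.5007 -0.4219  0.0108] 4.0 0.91
vial_small 1 [ 0.4584 -0.2349  0.0121] 13.2 0.75
carton 1 [ 0.6805 -0.019   0.0152] 32.4 0.96
logger 2 [ 0.6088 -0.2251  0.0117] 183.9 0.88
36.05 [0.50724582 0.14919854 0.22268526]
```

View pics/end.png

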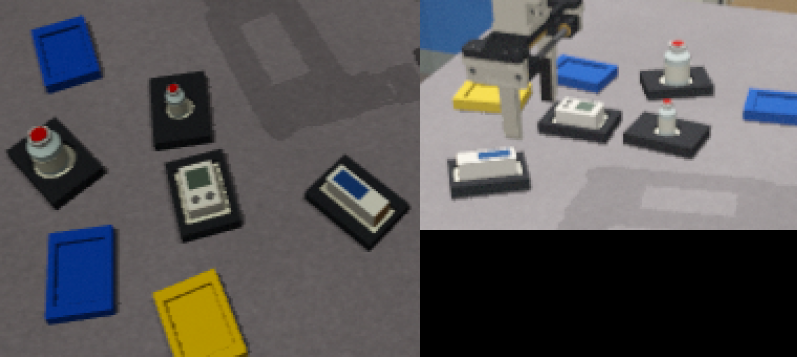

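Both final views show every item inside its matching recess: the vials stand upright in the round ones, and the carton and logger lie flat with white floor visible around them. The fitted base heights are about 12 mm for the vials and logger. The carton was only fitted in one view and reads 15 mm, but the gripper felt it touch down at the right height. Handing in.

```bash
python3 -c "
from plant import robot
print(robot.close_job())"
```

```text
the job is handed in; nothing more can be done
None
```

The large vial, small vial, carton and logger were placed in that order, each in its matching dark foam block, upright and seated on the recess floor; the jar and tape were left alone, and the job was handed in at about 36 s.

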